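# Find the full alloy canister by its weight

### The job

Three identical-looking screw-top canisters stand on the dental lab bench; one is still full of casting-alloy ingots and heavy, the other two are empty. Find the full one by its weight and stand it upright on the floor of the shallow steel tray, ready for casting. Leave the two empty ones standing upright on the bench where they were (put back on its spot if you lifted it).

Things in the scene. Friction and masses are not known exactly. Their poses are not given: they have to be found in the camera images.
- canister_a: One of three outwardly identical closed round canisters: white plastic body with a screwed-on aluminium lid of the same diameter; 52 mm diameter, 80 mm tall, upright. Origin: centre of its underside, z up. Total mass: an empty one about 0.08 kg, the full one 0.4 to 0.6 kg; which of the three is full changes from run to run and cannot be seen. Starts standing on the bench; may be gripped across its diameter at any height.
- canister_b: One of three outwardly identical closed round canisters: white plastic body with a screwed-on aluminium lid of the same diameter; 52 mm diameter, 80 mm tall, upright. Origin: centre of its underside, z up. Total mass: an empty one about 0.08 kg, the full one 0.4 to 0.6 kg; which of the three is full changes from run to run and cannot be seen. Starts standing on the bench; may be gripped across its diameter at any height.
- canister_c: One of three outwardly identical closed round canisters: white plastic body with a screwed-on aluminium lid of the same diameter; 52 mm diameter, 80 mm tall, upright. Origin: centre of its underside, z up. Total mass: an empty one about 0.08 kg, the full one 0.4 to 0.6 kg; which of the three is full changes from run to run and cannot be seen. Starts standing on the bench; may be gripped across its diameter at any height.
- tray: Shallow open steel tray fixed to the bench, 130 mm (its x) by 150 mm (its y), walls 4 mm thick, rim 16 mm above the bench, floor 4 mm thick (a canister in it stands 4 mm above the bench). Origin: centre of its underside, z up. Not the deep blue plastic stock box, which is 60 mm high.
There are look-alikes about, which are no part of the job. What is shaped like the canister_c but brown or purple is not meant. Leave any blue look-alike of the canister_a alone.

How it is judged:
At the end, for the whole second after the job is handed in: The full canister (the one pressing on the tray with more than 2.5 N) stands upright (within about 10 degrees) on the tray's floor, inside its rim, at rest; the two empty ones stand upright (within about 10 degrees) on the bench, at rest, each within 50 mm of where it started (((contact force between canister_a and tray above 2.5 N and angle between each of canister_a, canister_b, canister_c's own z axis and vertical below 0.17 rad and linear speed of each of canister_a, canister_b, canister_c below 0.02 m/s and z of canister_a in the frame of tray below 0.012 m and x of canister_a in the frame of tray between -0.06 and 0.06 m and y of canister_a in the frame of tray between -0.07 and 0.07 m and distance of each of canister_b, canister_c from where it was at the start of the episode below 0.05 m and height (world z) of each of canister_b, canister_c below 0.008 m) or (contact force between canister_b and tray above 2.5 N and angle between each of canister_b, canister_a, canister_c's own z axis and vertical below 0.17 rad and linear speed of each of canister_b, canister_a, canister_c below 0.02 m/s and z of canister_b in the frame of tray below 0.012 m and x of canister_b in the frame of tray between -0.06 and 0.06 m and y of canister_b in the frame of tray between -0.07 and 0.07 m and distance of each of canister_a, canister_c from where it was at the start of the episode below 0.05 m and height (world z) of each of canister_a, canister_c below 0.008 m) or (contact force between canister_c and tray above 2.5 N and angle between each of canister_c, canister_a, canister_b's own z axis and vertical below 0.17 rad and linear speed of each of canister_c, canister_a, canister_b below 0.02 m/s and z of canister_c in the frame of tray below 0.012 m and x of canister_c in the frame of tray between -0.06 and 0.06 m and y of canister_c in the frame of tray between -0.07 and 0.07 m and distance of each of canister_a, canister_b from where it was at the start of the episode below 0.05 m and height (world z) of each of canister_a, canister_b below 0.008 m))); the robot touches nothing.
It also fails if it takes over 58 s, if anything falls off the work surface, if the arm or the gripper's body presses on something with over 40 N, if the wrist force passes 120 N, or if a joint passes its speed limit or range.

### The arm

A 6-joint arm with a two-finger parallel gripper is mounted at the origin on the work surface. World frame = base frame: x ahead of the robot, y to its left, z up, the work surface at z = 0. Lengths are in m, angles in rad, forces in N, time in s.
With the tool pointing down it reaches from about 0.275 to 0.725 m from the base axis. Payload 15.9 kg.
Tool frame: the origin (TCP) lies on the mounting face of the last link; the fingertips stand 173 mm ahead of it and the grasp point (between the pads) lies 155 mm ahead of it; z points along the fingers, y is the line along which they close (so a half turn about z gives the same grasp; the last joint's range is limited). The gripper opens to 85 mm and grips with 20 to 120 N. Pads are 22 mm wide; open, the fingers measure 114 mm over their backs; the gripper's body (76 mm by 85 mm) begins 54 mm behind the grasp point. The pads swing forward as they close: fully open they stand 13 mm farther back than shut.
Start: joints at [-1.32, 0.213, -0.034, 1.323, 0, 1.571], TCP at [0.124, -0.484, 0.405] pointing down, gripper open.
Joint ranges: [-2.98, 2.98], [-0.74, 1.72], [-1.14, 1.35], [-2.1, 2.04], [-1.57, 1.44], [-3.14, 3.14]. Speed limits (rad/s): [1.89, 1.89, 2.39, 2.57, 3.14, 3.14].

### API

Orientations are given as a unit quaternion [x, y, z, w].
In Python, from station import env gives the robot as it stands.
- The arm moves only by the tool play_rows, never from a script. Its arguments are lists of equal length, an entry for each row: "travel": the shift along the tool's x, y, z in units of 10 cm (1.0 is 10 cm), a list of three; "dr": the turn, a rotation vector about the tool's x, y, z in units of 60 degrees (1.0 is 60 degrees), a list of three; "hand": the closure, from 0 (fully open) to 1 (shut). A call has 1 to 12 rows; each row is the pose to reach, as a shift and turn from the pose commanded when the call began, along the tool's axes at that moment; what a row does not reach only later rows make up. A row lasts 1/12 s, in which the tool goes at most 41.7 mm and 7.16 degrees, less where a joint would pass 70% of its speed; a pose out of reach is approached as far as the arm can. A call with a number of a shift or a turn outside -1 to 1 is refused whole. A call with a gripper value outside its range is refused whole. The fingers move at their own pace and stop on an object; "squeeze" is the grip in N (left out, the last holds). Time passes only in rows, so rows that repeat a pose let the fingers close. It gives the time, the measured TCP pose, the force, the opening and the grip force at its end, in the units of the state.
- env.get_obs(): the state, without advancing time (a new reading comes with each control period).
- env.snapshot(name): name is "side" or "top"; returns the picture (420x560x3 uint8, red, green, blue); there is no depth.
- env.get_calibration(name): a dict with "fx", "fy", "cx", "cy" (pixels), "distortion" ([k1, k2, p1, p2, k3] as OpenCV has them; the pictures are not rectified), "pose" (4x4, takes a point from camera to world coordinates). Camera axes: x right, y down, z forward; pixel columns grow to the right and rows downward; lengths in m; the calibration is good to about 2 mm. A picture is of the moment at which its call begins. get_calibration takes no time and is no camera call.
- env.finish_job(): hands the job in; it is judged then, once.
The state is a dict: "time_s": time; "joints": joint angles; "qvel": joint speeds; "joint_torque": joint torques, N m; "tcp_pos": TCP position; "eef_rot": TCP orientation; "wrist_force": force on the tool from outside, world axes, zero at the start; "moment": the same for the moment, N m; "finger_gap": finger opening in m; "finger_force": force on a finger pad.
Only numpy, scipy, OpenCV 4.12 (cv2) and the standard library are available. Lean on these libraries where they do the work, as an engineer would, in place of code of your own. Each camera call takes 0.05 s, during which the arm holds its last target. There are 200 camera calls.

## Working session

There is one attempt and no reset: what is moved stays moved. The work goes in short steps, Python scripts to look and compute and a tool call to move; the robot and the scene stay as the last step left them, time stands still between calls to the robot, and variables do not carry over. Pictures are saved under pics/ and viewed, at most 10 in all, crops included, and the job is handed in when it is done.

Besides the shell and the picture viewer there is one more tool, called after "Emit:" as name(argument=value, ...) on one line, values as JSON. play_rows: Moves the arm, as the interface text tells. Shifts and turns lie within -1 to 1; 1 stands for 10 cm of shift or 60 degrees of turn. Its arguments: {"type":"object","properties":{"travel":{"type":"array","items":{"type":"array","items":{"type":"number"}}},"dr":{"type":"array","items":{"type":"array","items":{"type":"number"}}},"hand":{"type":"array","items":{"type":"number"}},"squeeze":{"type":"number"}},"required":["travel","dr","hand"]}

```bash
mkdir -p pics; python3 - <<'E'
from station import env
import cv2
for n in("top","side"):
    cv2.imwrite(f"pics/{n}0.png",env.snapshot(n)[:,:,::-1]); c=env.get_calibration(n); print(n,c)
print(env.get_obs())
E
```

```text
top {'fx': 524.8646702847732, 'fy': 524.8646702847732, 'cx': 280.57659359552684, 'cy': 204.87537943484003, 'distortion': array([-0.01547064,  0.        ,  0.        ,  0.        ,  0.        ]), 'pose': array([[-0.01992787, -0.99540621,  0.09364487,  0.42604446],
       [-0.99973797,  0.02089418,  0.00934977,  0.02813754],
       [-0.01126345, -0.09343401, -0.99556176,  1.06508457],
       [ 0.        ,  0.        ,  0.        ,  1.        ]])}
side {'fx': 385.02351585312533, 'fy': 385.02351585312533, 'cx': 280.2569674703006, 'cy': 205.7044946253936, 'distortion': array([-0.08728371,  0.        ,  0.        ,  0.        ,  0.        ]), 'pose': array([[-0.98735201, -0.10772856,  0.11632095,  0.42417389],
       [-0.15833488,  0.70762834, -0.68861615,  0.61916858],
       [-0.00812838, -0.6983242 , -0.71573545,  0.66059681],
       [ 0.        ,  0.        ,  0.        ,  1.        ]])}
{'time_s': 0.1, 'joints': array([-1.32000080e+00,  2.13299844e-01, -3.49671268e-02,  1.32347550e+00,
        1.33492417e-05,  1.57075761e+00]), 'qvel': array([-0.00057553, -0.00149946,  0.00324946, -0.00191367, -0.00056625,
       -0.00025122]), 'joint_torque': array([-2.13591411e-03, -6.87251902e+01,  4.87802303e+01,  1.22659828e-02,
       -2.06609793e-04,  8.33979072e-06]), 'tcp_pos': array([ 0.12405921, -0.48424021,  0.40428071]), 'eef_rot': array([ 9.92145466e-01,  1.25088571e-01, -5.25353355e-05, -4.70191850e-04]), 'wrist_force': array([0.31584427, 1.00108004, 0.39753644]), 'moment': array([ 0.01534631,  0.02380384, -0.04988495]), 'finger_force': 0.0, 'finger_gap': 0.08499713151027935}
```

View pics/top0.png

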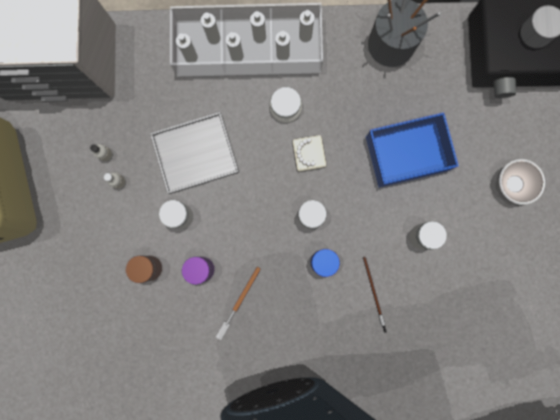

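View pics/side0.png

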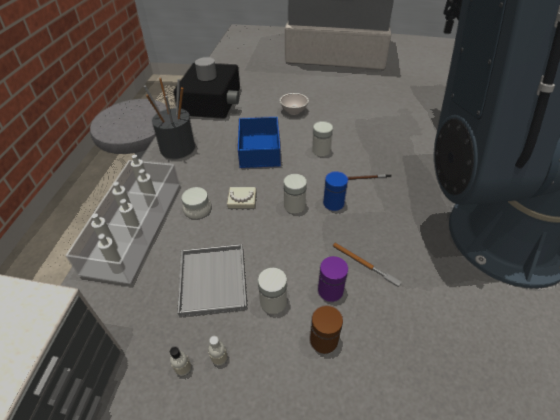

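The top picture shows four white round tops. Those at (173,214), (313,214) and (432,236) are canisters: the side view has them as tall, lidded white cylinders at (273,292), (295,194) and (322,139). The one at (286,102) is a squat jar and doesn't fit. The grey shallow tray is at (195,153). The blue, purple and brown cylinders and the deep blue box are excluded. I'll confirm this in a crop and measure.

```bash
cat > h.py <<'E'
import numpy as np,cv2
from station import env
def px2w(n,uv,z):
    c=env.get_calibration(n);K=np.array([[c['fx'],0,c['cx']],[0,c['fy'],c['cy']],[0,0,1]])
    q=cv2.undistortPoints(np.array(uv,float).reshape(-1,1,2),K,c['distortion']).reshape(-1,2)
    d=np.c_[q,np.ones(len(q))]@c['pose'][:3,:3].T;o=c['pose'][:3,3]
    return o+d*((z-o[2])/d[:,2])[:,None]
def w2px(n,P):
    c=env.get_calibration(n);K=np.array([[c['fx'],0,c['cx']],[0,c['fy'],c['cy']],[0,0,1]])
    M=np.linalg.inv(c['pose'])
    return cv2.projectPoints(np.array(P,float),cv2.Rodrigues(M[:3,:3])[0],M[:3,3],K,c['distortion'])[0].reshape(-1,2)
E
python3 - <<'E'
from h import *
im=cv2.imread("pics/top0.png")
g=cv2.cvtColor(im,cv2.COLOR_BGR2GRAY)
for u,v in((173,214),(313,214),(432,236)):
    s=g[v-22:v+22,u-22:u+22]; m=(s>185).astype('uint8')
    n,l,st,ce=cv2.connectedComponentsWithStats(m);i=1+st[1:,4].argmax()
    p=ce[i]+[u-22,v-22]; P=px2w("top",[p],.08)[0]
    e=2*np.sqrt(st[i,4]/np.pi); f=env.get_calibration("top")['fx']
    print(p,e,"diam mm",e*.985/f*1000,P,"side top/base:",w2px("side",[P,[P[0],P[1],0]]).round(0).tolist())
print("tray",px2w("top",[(152,132),(220,115),(237,159),(169,191)],.016).round(4).tolist())
print(px2w("top",[(286,102),(325,263),(197,270)],.08))
a=cv2.resize(im[90:300,110:470],None,fx=2.2,fy=2.2,interpolation=cv2.INTER_CUBIC)
cv2.imwrite("pics/c1.png",a)
E
```

```text
[171.98327138 213.18401487] 26.17255958188877 diam mm 49.117368052555584 [0.50725376 0.24270336 0.08      ] side top/base: [[270.0, 279.0], [271.0, 302.0]]
[312.23649907 213.2886406 ] 26.148224328293928 diam mm 49.07169870929818 [ 0.50156041 -0.02184365  0.08      ] side top/base: [[294.0, 181.0], [293.0, 205.0]]
[432.64791289 234.68965517] 26.486883341553696 diam mm 49.70725135162002 [ 0.45669533 -0.24606945  0.08      ] side top/base: [[322.0, 126.0], [320.0, 150.0]]
tray [[0.6797, 0.2976, 0.016], [0.7118, 0.1581, 0.016], [0.6199, 0.1244, 0.016], [0.5576, 0.2627, 0.016]]
[[ 0.71698625  0.02301289  0.08      ]
 [ 0.40813169 -0.04326057  0.08      ]
 [ 0.39981765  0.19592019  0.08      ]]
```

View pics/c1.png

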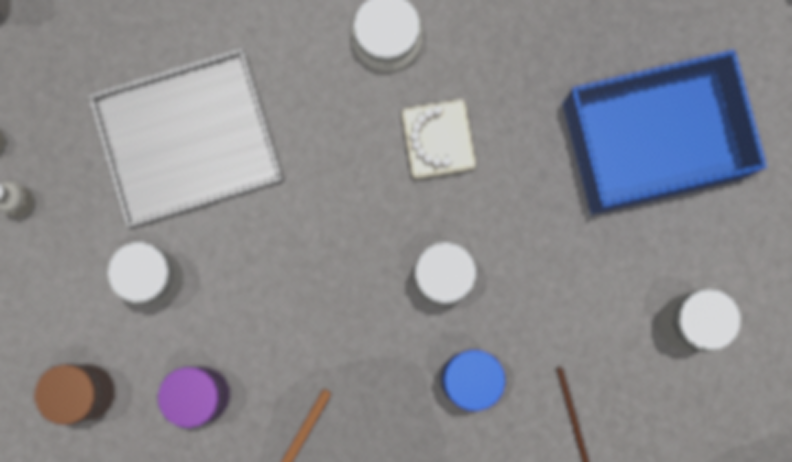

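The crop confirms three white lidded canisters: lids at crop (138,272), (446,272) and (710,319), which is world (0.507,0.243), (0.502,-0.022) and (0.457,-0.246). Tray corners in the crop are (91,97), (241,51), (282,180) and (130,226). I'll start with the right-hand canister and go above it while yawing the tool.

Emit:
play_rows(travel=[[0.96,-0.37,0.2],[0.96,-0.37,0.2],[0.96,-0.37,0.2],[0.96,-0.37,0.2]], dr=[[0,0,0],[0,0,0],[0,0,0],[0,0,0]], hand=[0,0,0,0], squeeze=50)

```text
time_s: 0.43
tcp_pos: [0.2102, -0.4224, 0.3837]
eef_rot: [0.992, 0.127, 0.0, -0.001]
wrist_force: [-0.7, -0.3, -0.2]
finger_gap: 0.0855
finger_force: 0.0
```

Emit:
play_rows(travel=[[0.96,-0.37,0.2],[0.96,-0.37,0.2],[0.96,-0.37,0.2],[0.96,-0.37,0.2]], dr=[[0,0,0],[0,0,0],[0,0,0],[0,0,0]], hand=[0,0,0,0])

```text
time_s: 0.77
tcp_pos: [0.2938, -0.3631, 0.3638]
eef_rot: [0.992, 0.127, -0.0, -0.001]
wrist_force: [0.2, 0.8, -0.7]
finger_gap: 0.0854
finger_force: 0.0
```

Emit:
play_rows(travel=[[0.96,-0.37,0.2],[0.96,-0.37,0.2],[0.96,-0.37,0.2],[0.96,-0.37,0.2]], dr=[[0,0,0],[0,0,0],[0,0,0],[0,0,0]], hand=[0,0,0,0])

```text
time_s: 1.1
tcp_pos: [0.3775, -0.3038, 0.3437]
eef_rot: [0.992, 0.127, -0.0, -0.001]
wrist_force: [-0.3, 0.2, -0.4]
finger_gap: 0.0855
finger_force: 0.0
```

Emit:
play_rows(travel=[[0.94,-0.37,0.2],[0.94,-0.37,0.2],[0.94,-0.37,0.2],[0.94,-0.37,0.2],[0.94,-0.37,0.2],[0.94,-0.37,0.2],[0.94,-0.37,0.2]], dr=[[0,0,-0.33],[0,0,-0.33],[0,0,-0.33],[0,0,-0.33],[0,0,-0.33],[0,0,-0.33],[0,0,-0.33]], hand=[0,0,0,0,0,0,0])

```text
time_s: 1.68
tcp_pos: [0.4566, -0.2472, 0.325]
eef_rot: [0.956, 0.292, -0.0, 0.0]
wrist_force: [0.5, -0.6, -0.2]
finger_gap: 0.0854
finger_force: 0.0
```

```bash
cat >> h.py <<'E'
from scipy.spatial.transform import Rotation as R
def go(*ts):
    o=env.get_obs();r=R.from_quat(o['eef_rot'])
    x=r.as_matrix()[:,0]
    print('t',o['time_s'],'tcp',o['tcp_pos'].round(4),'yaw',np.arctan2(x[1],x[0]).round(3),'j',o['joints'].round(2),'F',o['wrist_force'].round(2),'tau',o['joint_torque'].round(2),'gap',o['finger_gap'].round(4))
    for t in ts: print(' to',t,'units',(r.inv().apply(np.array(t)-o['tcp_pos'])*10).round(3))
E
python3 - <<'E'
from h import *
go((.4567,-.2461,.205))
T=px2w("top",[(151.4,134.1),(219.5,113.2),(238.2,171.8),(169.1,192.7)],.016)
print(T.round(3),T.mean(0),np.linalg.norm(T-np.roll(T,1,0),axis=1))
E
```

```text
Traceback (most recent call last):
  File "h.py", line 16, in go
    print('t',o['time_s'],'tcp',o['tcp_pos'].round(4),'yaw',np.arctan2(x[1],x[0]).round(3),'j',o['joints'].round(2),'F',o['wrist_force'].round(2),'tau',o['joint_torque'].round(2),'gap',o['finger_gap'].round(4))
                                                                                                                                                                                         ^^^^^^^^^^^^^^^^^^^^^
AttributeError: 'float' object has no attribute 'round'
```

Emit:
play_rows(travel=[[0,-0.01,0.3],[0,-0.01,0.6],[0,-0.01,0.9],[0,-0.01,1.0]], dr=[[0,0,0],[0,0,0],[0,0,0],[0,0,0]], hand=[0,0,0,0])

```text
time_s: 2.02
tcp_pos: [0.4549, -0.2456, 0.2216]
eef_rot: [0.956, 0.293, -0.001, -0.001]
wrist_force: [-0.5, 1.3, 0.2]
finger_gap: 0.0855
finger_force: 0.0
```

Emit:
play_rows(travel=[[0,0,0.15],[0,0,0.2],[0,0,0.2],[0,0,0.2],[0,0,0.2],[0,0,0.2],[0,0,0.2],[0,0,0.2],[0,0,0.2],[0,0,0.2],[0,0,0.2],[0,0,0.2]], dr=[[0,0,0],[0,0,0],[0,0,0],[0,0,0],[0,0,0],[0,0,0],[0,0,0],[0,0,0],[0,0,0],[0,0,0],[0,0,0],[0,0,0]], hand=[0,0,1,1,1,1,1,1,1,1,1,1], squeeze=50)

```text
time_s: 3.02
tcp_pos: [0.4572, -0.2457, 0.2062]
eef_rot: [0.956, 0.294, 0.001, 0.001]
wrist_force: [-2.0, -1.0, 7.8]
finger_gap: 0.0508
finger_force: 50.9
```

```bash
sed -i "s/o\['finger_gap'\].round(4)/o['finger_gap'],o['finger_force']/" h.py
python3 - <<'E'
from h import *
go((.4567,-.2461,.205))
T=px2w("top",[(151.4,134.1),(219.5,113.2),(238.2,171.8),(169.1,192.7)],.016)
print(T.round(3),T.mean(0),np.linalg.norm(T-np.roll(T,1,0),axis=1))
E
```

```text
t 3.0167 tcp [ 0.4572 -0.2457  0.2062] yaw 0.596 j [-0.49  0.38 -0.34  0.85 -0.    2.05] F [-2.04 -0.96  7.82] tau [ 6.600e-01 -7.276e+01  4.074e+01 -1.150e+00  3.200e-01  2.000e-02] gap 0.05076405879595592 50.90265751350671
 to (0.4567, -0.2461, 0.205) units [-0.006  0.001  0.012]
[[0.675 0.299 0.016]
 [0.716 0.159 0.016]
 [0.594 0.122 0.016]
 [0.554 0.262 0.016]] [0.63470019 0.21067771 0.016     ] [0.12657112 0.14534843 0.12739801 0.14562058]
```

Gripped. I'll lift 3 cm and read the weight.

Emit:
play_rows(travel=[[0,0,-0.1],[0,0,-0.2],[0,0,-0.3],[0,0,-0.3],[0,0,-0.3],[0,0,-0.3],[0,0,-0.3],[0,0,-0.3]], dr=[[0,0,0],[0,0,0],[0,0,0],[0,0,0],[0,0,0],[0,0,0],[0,0,0],[0,0,0]], hand=[1,1,1,1,1,1,1,1])

```text
time_s: 3.68
tcp_pos: [0.4567, -0.2453, 0.2343]
eef_rot: [0.956, 0.294, -0.0, -0.0]
wrist_force: [-0.5, -0.3, 0.4]
finger_gap: 0.0509
finger_force: 52.1
```

Emit:
play_rows(travel=[[0,0,0],[0,0,0]], dr=[[0,0,0],[0,0,0]], hand=[1,1])

```text
time_s: 3.85
tcp_pos: [0.4568, -0.2453, 0.2344]
eef_rot: [0.956, 0.294, -0.0, -0.0]
wrist_force: [0.8, -0.2, -1.3]
finger_gap: 0.0511
finger_force: 52.1
```

Emit:
play_rows(travel=[[0,0,0],[0,0,0]], dr=[[0,0,0],[0,0,0]], hand=[1,1])

```text
time_s: 4.02
tcp_pos: [0.4568, -0.2453, 0.2346]
eef_rot: [0.956, 0.294, -0.0, -0.0]
wrist_force: [-0.9, 1.4, -0.8]
finger_gap: 0.0509
finger_force: 52.1
```

About -0.6 N (readings 0.4, -1.3 and -0.8), so this one is empty. I'll put it back and go to the middle canister.

Emit:
play_rows(travel=[[0,0,0.1],[0,0,0.2],[0,0,0.27],[0,0,0.3],[0,0,0.3],[0,0,0.3],[0,0,0.3],[0,0,0.3],[0,0,0.3],[0,0,0.3],[0,0,0.3],[0,0,0.3]], dr=[[0,0,0],[0,0,0],[0,0,0],[0,0,0],[0,0,0],[0,0,0],[0,0,0],[0,0,0],[0,0,0],[0,0,0],[0,0,0],[0,0,0]], hand=[1,1,1,1,1,1,0,0,0,0,0,0])

```text
time_s: 5.02
tcp_pos: [0.4568, -0.2453, 0.2045]
eef_rot: [0.956, 0.294, -0.0, -0.0]
wrist_force: [0.1, 1.0, 0.4]
finger_gap: 0.0853
finger_force: 0.0
```

Emit:
play_rows(travel=[[0,0,0],[0,0,-0.3],[0,0,-0.6],[0,0,-0.8],[0,0,-0.8],[0,0,-0.8]], dr=[[0,0,0],[0,0,0],[0,0,0],[0,0,0],[0,0,0],[0,0,0]], hand=[0,0,0,0,0,0])

```text
time_s: 5.52
tcp_pos: [0.4572, -0.2455, 0.2856]
eef_rot: [0.956, 0.294, 0.001, 0.001]
wrist_force: [-0.8, -0.2, 0.0]
finger_gap: 0.0856
finger_force: 0.0
```

```bash
python3 - <<'E'
from h import *
go((.5016,-.0218,.285))
im=env.snapshot("top")[:,:,::-1]
cv2.imwrite("pics/s1.png",im)
E
```

```text
t 5.5167 tcp [ 0.4572 -0.2455  0.2856] yaw 0.596 j [-0.49  0.3  -0.22  1.04 -0.    2.05] F [-0.83 -0.2   0.05] tau [  0.   -77.21  48.43   0.92   0.    -0.  ] gap 0.08557278495103708 0.0
 to (0.5016, -0.0218, 0.285) units [ 1.624 -1.602  0.004]
```

Emit:
play_rows(travel=[[0.81,-0.8,0],[0.81,-0.8,0],[0.81,-0.8,0],[0.81,-0.8,0]], dr=[[0,0,0],[0,0,0],[0,0,0],[0,0,0]], hand=[0,0,0,0])

```text
time_s: 5.9
tcp_pos: [0.479, -0.1295, 0.2834]
eef_rot: [0.955, 0.296, -0.001, -0.001]
wrist_force: [-0.3, -0.4, 0.7]
finger_gap: 0.0854
finger_force: 0.0
```

Emit:
play_rows(travel=[[0.81,-0.8,0],[0.81,-0.8,0],[0.81,-0.8,0],[0.81,-0.8,0],[0.81,-0.8,0],[0.81,-0.8,0]], dr=[[0,0,0],[0,0,0],[0,0,0],[0,0,0],[0,0,0],[0,0,0]], hand=[0,0,0,0,0,0])

```text
time_s: 6.4
tcp_pos: [0.5007, -0.0223, 0.2838]
eef_rot: [0.956, 0.294, -0.001, -0.0]
wrist_force: [0.6, 0.5, -0.1]
finger_gap: 0.0856
finger_force: 0.0
```

```bash
python3 - <<'E'
from h import *
go((.5016,-.0218,.205))
E
```

```text
t 6.4 tcp [ 0.5007 -0.0223  0.2838] yaw 0.597 j [-0.04  0.27 -0.27  1.03 -0.    2.5 ] F [ 0.55  0.46 -0.13] tau [ 2.430e+00 -7.058e+01  4.562e+01 -4.000e-02  9.000e-02  8.000e-02] gap 0.08557134177447676 0.0
 to (0.5016, -0.0218, 0.205) units [0.011 0.002 0.788]
```

Emit:
play_rows(travel=[[0.01,0,0.3],[0.01,0,0.6],[0.01,0,0.75],[0.01,0,0.79],[0.01,0,0.79],[0.01,0,0.79],[0.01,0,0.79],[0.01,0,0.79],[0.01,0,0.79],[0.01,0,0.79],[0.01,0,0.79],[0.01,0,0.79]], dr=[[0,0,0],[0,0,0],[0,0,0],[0,0,0],[0,0,0],[0,0,0],[0,0,0],[0,0,0],[0,0,0],[0,0,0],[0,0,0],[0,0,0]], hand=[0,0,0,0,0,1,1,1,1,1,1,1])

```text
time_s: 7.4
tcp_pos: [0.5024, -0.0216, 0.2071]
eef_rot: [0.956, 0.294, 0.001, 0.001]
wrist_force: [-2.6, -1.7, 10.3]
finger_gap: 0.0511
finger_force: 50.8
```

Emit:
play_rows(travel=[[0,0,0],[0,0,0],[0,0,-0.1],[0,0,-0.2],[0,0,-0.3],[0,0,-0.3],[0,0,-0.3],[0,0,-0.3],[0,0,-0.3]], dr=[[0,0,0],[0,0,0],[0,0,0],[0,0,0],[0,0,0],[0,0,0],[0,0,0],[0,0,0],[0,0,0]], hand=[1,1,1,1,1,1,1,1,1])

```text
time_s: 8.15
tcp_pos: [0.5017, -0.0214, 0.2354]
eef_rot: [0.956, 0.294, -0.0, -0.0]
wrist_force: [-0.4, -0.4, -0.9]
finger_gap: 0.0509
finger_force: 52.1
```

Emit:
play_rows(travel=[[0,0,0],[0,0,0]], dr=[[0,0,0],[0,0,0]], hand=[1,1])

```text
time_s: 8.32
tcp_pos: [0.5017, -0.0214, 0.2354]
eef_rot: [0.956, 0.294, -0.0, -0.0]
wrist_force: [-0.8, 0.5, -0.8]
finger_gap: 0.0509
finger_force: 52.1
```

Emit:
play_rows(travel=[[0,0,0],[0,0,0]], dr=[[0,0,0],[0,0,0]], hand=[1,1])

```text
time_s: 8.48
tcp_pos: [0.5018, -0.0214, 0.2356]
eef_rot: [0.956, 0.294, -0.0, -0.0]
wrist_force: [-0.1, 0.1, -0.4]
finger_gap: 0.0511
finger_force: 52.1
```

```bash
python3 - <<'E'
from h import *
go((.5073,.2427,.285))
E
```

```text
t 8.4833 tcp [ 0.5018 -0.0214  0.2356] yaw 0.596 j [-0.04  0.32 -0.34  0.91  0.    2.5 ] F [-0.15  0.12 -0.43] tau [  0.   -72.63  43.34   0.    -0.    -0.  ] gap 0.05110716185310364 52.14299803599715
 to (0.5073, 0.2427, 0.285) units [ 1.529 -2.155 -0.494]
```

The middle one is empty too (-0.9, -0.8 and -0.4 N). I'll put it back and go to the left canister.

Emit:
play_rows(travel=[[0,0,0.1],[0,0,0.2],[0,0,0.27],[0,0,0.3],[0,0,0.3],[0,0,0.3],[0,0,0.3],[0,0,0.3],[0,0,0.3],[0,0,0.3],[0,0,0.3],[0,0,0.3]], dr=[[0,0,0],[0,0,0],[0,0,0],[0,0,0],[0,0,0],[0,0,0],[0,0,0],[0,0,0],[0,0,0],[0,0,0],[0,0,0],[0,0,0]], hand=[1,1,1,1,1,1,0,0,0,0,0,0])

```text
time_s: 9.48
tcp_pos: [0.5018, -0.0214, 0.2056]
eef_rot: [0.956, 0.294, -0.0, -0.0]
wrist_force: [0.4, -0.7, 0.3]
finger_gap: 0.0852
finger_force: 0.0
```

Emit:
play_rows(travel=[[0,0,0],[0,0,-0.3],[0,0,-0.6],[0,0,-0.8],[0,0,-0.8],[0,0,-0.8]], dr=[[0,0,0],[0,0,0],[0,0,0],[0,0,0],[0,0,0],[0,0,0]], hand=[0,0,0,0,0,0])

```text
time_s: 9.98
tcp_pos: [0.5023, -0.0214, 0.2866]
eef_rot: [0.956, 0.294, 0.001, 0.0]
wrist_force: [-0.3, 0.2, -0.9]
finger_gap: 0.0852
finger_force: 0.0
```

Emit:
play_rows(travel=[[0.51,-0.72,0],[0.51,-0.72,0],[0.51,-0.72,0],[0.51,-0.72,0]], dr=[[0,0,0],[0,0,0],[0,0,0],[0,0,0]], hand=[0,0,0,0])

```text
time_s: 10.32
tcp_pos: [0.5032, 0.0688, 0.2845]
eef_rot: [0.955, 0.295, -0.001, -0.0]
wrist_force: [1.0, -0.2, -0.1]
finger_gap: 0.0854
finger_force: 0.0
```

Emit:
play_rows(travel=[[0.51,-0.72,0],[0.51,-0.72,0],[0.51,-0.72,0],[0.51,-0.72,0]], dr=[[0,0,0],[0,0,0],[0,0,0],[0,0,0]], hand=[0,0,0,0])

```text
time_s: 10.65
tcp_pos: [0.5052, 0.1562, 0.2847]
eef_rot: [0.956, 0.295, -0.001, -0.0]
wrist_force: [-0.2, -0.2, -0.6]
finger_gap: 0.0852
finger_force: 0.0
```

Emit:
play_rows(travel=[[0.51,-0.72,0],[0.51,-0.72,0],[0.51,-0.72,0],[0.51,-0.72,0],[0.51,-0.72,0],[0.51,-0.72,0]], dr=[[0,0,-0.19],[0,0,-0.19],[0,0,-0.19],[0,0,-0.19],[0,0,-0.19],[0,0,-0.19]], hand=[0,0,0,0,0,0])

```text
time_s: 11.15
tcp_pos: [0.5072, 0.2415, 0.2854]
eef_rot: [0.922, 0.386, -0.0, 0.0]
wrist_force: [-0.2, -0.5, 1.0]
finger_gap: 0.0852
finger_force: 0.0
```

```bash
python3 - <<'E'
from h import *
go((.5073,.2427,.205))
E
```

```text
t 11.15 tcp [0.5072 0.2415 0.2854] yaw 0.793 j [ 0.44  0.39 -0.1   1.08 -0.    2.79] F [-0.21 -0.52  1.03] tau [ 1.430e+00 -8.125e+01  4.659e+01 -5.000e-02  4.000e-02 -1.000e-02] gap 0.08520044320184905 0.0
 to (0.5073, 0.2427, 0.205) units [ 0.01  -0.008  0.804]
```

Emit:
play_rows(travel=[[0.01,-0.01,0.3],[0.01,-0.01,0.6],[0.01,-0.01,0.75],[0.01,-0.01,0.8],[0.01,-0.01,0.8],[0.01,-0.01,0.8],[0.01,-0.01,0.8],[0.01,-0.01,0.8],[0.01,-0.01,0.8],[0.01,-0.01,0.8],[0.01,-0.01,0.8],[0.01,-0.01,0.8]], dr=[[0,0,0],[0,0,0],[0,0,0],[0,0,0],[0,0,0],[0,0,0],[0,0,0],[0,0,0],[0,0,0],[0,0,0],[0,0,0],[0,0,0]], hand=[0,0,0,0,0,1,1,1,1,1,1,1], squeeze=60)

```text
time_s: 12.15
tcp_pos: [0.5077, 0.2447, 0.2073]
eef_rot: [0.922, 0.387, 0.001, 0.0]
wrist_force: [-0.8, -3.7, 9.9]
finger_gap: 0.051
finger_force: 61.1
```

Emit:
play_rows(travel=[[0,0,0],[0,0,0],[0,0,-0.1],[0,0,-0.25],[0,0,-0.4],[0,0,-0.5],[0,0,-0.5],[0,0,-0.5],[0,0,-0.5]], dr=[[0,0,0],[0,0,0],[0,0,0],[0,0,0],[0,0,0],[0,0,0],[0,0,0],[0,0,0],[0,0,0]], hand=[1,1,1,1,1,1,1,1,1])

```text
time_s: 12.9
tcp_pos: [0.5069, 0.2446, 0.2551]
eef_rot: [0.922, 0.387, -0.0, -0.0]
wrist_force: [-0.7, -0.8, -6.4]
finger_gap: 0.0509
finger_force: 63.8
```

Emit:
play_rows(travel=[[0,0,0],[0,0,0]], dr=[[0,0,0],[0,0,0]], hand=[1,1])

```text
time_s: 13.07
tcp_pos: [0.5069, 0.2445, 0.2549]
eef_rot: [0.922, 0.387, -0.001, 0.0]
wrist_force: [0.4, 0.1, -4.6]
finger_gap: 0.0513
finger_force: 63.8
```

```bash
python3 - <<'E'
from h import *
go((.6347,.2107,.255),(.6347,.2107,.209))
E
```

```text
t 13.0667 tcp [0.5069 0.2445 0.2549] yaw 0.795 j [ 0.45  0.41 -0.15  1.01 -0.    2.8 ] F [ 0.37  0.08 -4.65] tau [ 1.000e-02 -8.581e+01  4.704e+01  1.000e-02 -0.000e+00 -0.000e+00] gap 0.05125950619522984 63.7839035410434
 to (0.6347, 0.2107, 0.255) units [ 0.653  1.15  -0.002]
 to (0.6347, 0.2107, 0.209) units [0.654 1.15  0.458]
```

About -5 N: this is the full one. I'll carry it over the tray.

Emit:
play_rows(travel=[[0.15,0.25,0],[0.33,0.58,0],[0.33,0.58,0],[0.33,0.58,0]], dr=[[0,0,0],[0,0,0],[0,0,0],[0,0,0]], hand=[1,1,1,1])

```text
time_s: 13.4
tcp_pos: [0.5728, 0.2269, 0.2546]
eef_rot: [0.922, 0.387, -0.0, 0.0]
wrist_force: [-1.0, -1.1, -5.8]
finger_gap: 0.0506
finger_force: 65.9
```

Emit:
play_rows(travel=[[0.15,0.3,0],[0.28,0.5,0],[0.32,0.57,0],[0.32,0.57,0],[0.32,0.57,0],[0.32,0.57,0]], dr=[[0,0,0],[0,0,0],[0,0,0],[0,0,0],[0,0,0],[0,0,0]], hand=[1,1,1,1,1,1])

```text
time_s: 13.9
tcp_pos: [0.6337, 0.2109, 0.2554]
eef_rot: [0.922, 0.388, -0.001, -0.0]
wrist_force: [-0.9, -0.4, -4.9]
finger_gap: 0.0508
finger_force: 66.5
```

```bash
python3 - <<'E'
from h import *
go((.6347,.2107,.209))
im=env.snapshot("side")[:,:,::-1]
cv2.imwrite("pics/s2.png",cv2.resize(im[150:400,80:400],None,fx=2.2,fy=2.2))
E
```

```text
t 13.9 tcp [0.6337 0.2109 0.2554] yaw 0.796 j [0.32 0.62 0.2  1.15 0.   2.67] F [-0.94 -0.44 -4.92] tau [-9.3000e-01 -1.0414e+02  4.9640e+01 -5.0000e-02 -4.0000e-02 -0.0000e+00] gap 0.05084820916494613 66.48038826417178
 to (0.6347, 0.2107, 0.209) units [0.005 0.009 0.464]
```

View pics/s2.png

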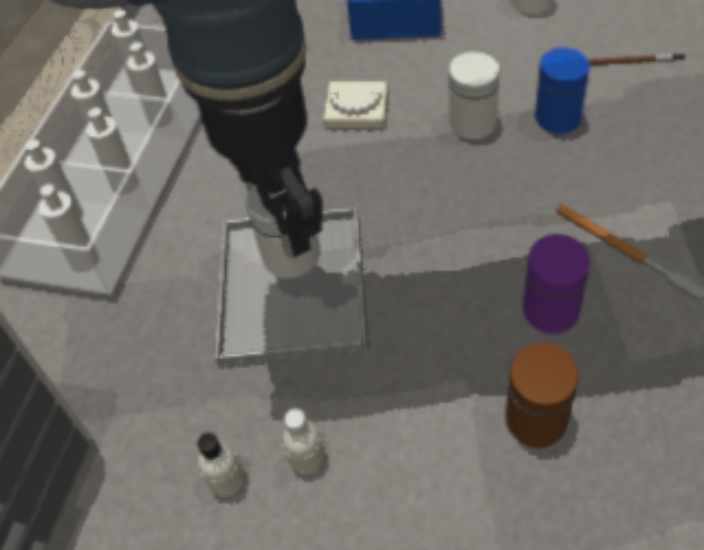

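The picture shows the canister upright above the tray, its base at crop (288,268), and the tray outline spanning (220–365, 212–360). With the base about 5 cm up, that fits the tray centre. Now I'll lower it.

Emit:
play_rows(travel=[[0,0,0.12],[0,0,0.25],[0,0,0.36],[0,0,0.4],[0,0,0.43],[0,0,0.45],[0,0,0.455],[0,0,0.46],[0,0,0.46],[0,0,0.46]], dr=[[0,0,0],[0,0,0],[0,0,0],[0,0,0],[0,0,0],[0,0,0],[0,0,0],[0,0,0],[0,0,0],[0,0,0]], hand=[1,1,1,1,1,1,1,1,1,1])

```text
time_s: 14.78
tcp_pos: [0.6341, 0.2107, 0.2123]
eef_rot: [0.922, 0.387, 0.0, -0.0]
wrist_force: [-16.6, -3.2, 24.8]
finger_gap: 0.0508
finger_force: 69.5
```

```bash
python3 - <<'E'
from h import *
go((.6347,.2107,.209))
E
```

```text
t 14.7833 tcp [0.6341 0.2107 0.2123] yaw 0.796 j [0.32 0.65 0.13 1.05 0.   2.67] F [-16.6   -3.17  24.83] tau [ -1.25 -89.48  46.6   -7.74  -0.73   0.09] gap 0.050836774689966245 69.46888110833243
 to (0.6347, 0.2107, 0.209) units [0.004 0.004 0.033]
```

It's on the floor: TCP is 0.212, against 0.207 + 0.004 expected, and it presses with 25 N. I'll ease off, open and rise.

Emit:
play_rows(travel=[[0,0,-0.02],[0,0,-0.03],[0,0,-0.03],[0,0,-0.03],[0,0,-0.03],[0,0,-0.03],[0,0,-0.03],[0,0,-0.03],[0,0,-0.03],[0,0,-0.03],[0,0,-0.03]], dr=[[0,0,0],[0,0,0],[0,0,0],[0,0,0],[0,0,0],[0,0,0],[0,0,0],[0,0,0],[0,0,0],[0,0,0],[0,0,0]], hand=[1,1,1,1,0,0,0,0,0,0,0])

```text
time_s: 15.7
tcp_pos: [0.6348, 0.2105, 0.2127]
eef_rot: [0.922, 0.387, 0.0, 0.0]
wrist_force: [-0.3, -0.2, -1.1]
finger_gap: 0.0855
finger_force: 0.0
```

Emit:
play_rows(travel=[[0,0,-0.2],[0,0,-0.4],[0,0,-0.7],[0,0,-1.0],[0,0,-1.0],[0,0,-1.0]], dr=[[0,0,0],[0,0,0],[0,0,0],[0,0,0],[0,0,0],[0,0,0]], hand=[0,0,0,0,0,0])

```text
time_s: 16.2
tcp_pos: [0.6352, 0.2107, 0.3145]
eef_rot: [0.922, 0.387, 0.002, 0.0]
wrist_force: [-0.5, 0.2, -0.3]
finger_gap: 0.0856
finger_force: 0.0
```

Emit:
play_rows(travel=[[-0.8,-0.5,-0.5],[-0.8,-0.5,-0.5],[-0.8,-0.5,-0.5],[-0.8,-0.5,-0.5]], dr=[[0,0,0],[0,0,0],[0,0,0],[0,0,0]], hand=[0,0,0,0])

```text
time_s: 16.53
tcp_pos: [0.5403, 0.1878, 0.3645]
eef_rot: [0.922, 0.387, 0.0, -0.0]
wrist_force: [-0.8, -0.1, 0.8]
finger_gap: 0.0854
finger_force: 0.0
```

Emit:
play_rows(travel=[[-0.9,0.1,0],[-0.9,0.1,0],[-0.9,0.1,0],[-0.9,0.1,0]], dr=[[0,0,0],[0,0,0],[0,0,0],[0,0,0]], hand=[0,0,0,0])

```text
time_s: 16.87
tcp_pos: [0.4859, 0.1155, 0.3619]
eef_rot: [0.922, 0.386, -0.001, -0.0]
wrist_force: [-0.9, 0.1, -0.1]
finger_gap: 0.0856
finger_force: 0.0
```

```bash
python3 - <<'E'
from h import *
go()
for n in("side","top"): cv2.imwrite(f"pics/{n}9.png",env.snapshot(n)[:,:,::-1])
E
```

```text
t 16.8667 tcp [0.4859 0.1155 0.3619] yaw 0.793 j [ 0.23  0.22 -0.13  1.22 -0.    2.58] F [-0.86  0.13 -0.13] tau [ -1.73 -71.95  45.14   0.36  -0.14  -0.51] gap 0.08563343890989054 0.0
```

View pics/side9.png

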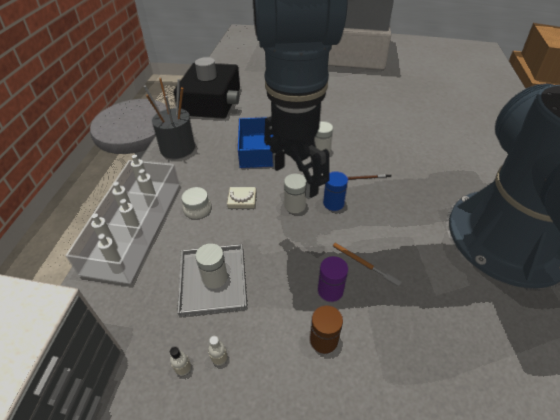

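View pics/top9.png

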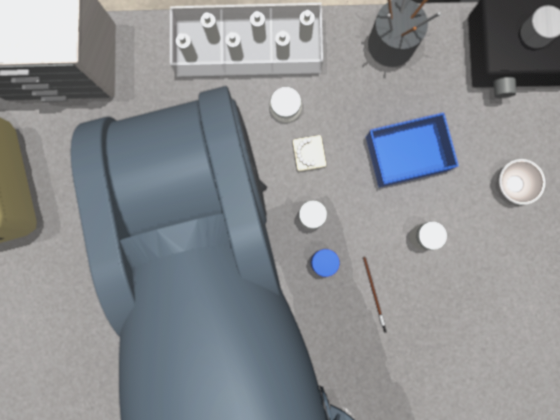

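The side view shows the full canister upright in the tray at (212,268). The top view has the two empty ones upright at (313,214) and (432,236), unmoved from the start. The arm is clear of everything, so I'm handing in.

Emit:
play_rows(travel=[[0,0,0],[0,0,0],[0,0,0]], dr=[[0,0,0],[0,0,0],[0,0,0]], hand=[0,0,0])

```text
time_s: 17.22
tcp_pos: [0.4877, 0.1178, 0.3623]
eef_rot: [0.922, 0.388, -0.0, -0.0]
wrist_force: [0.3, -0.0, -0.3]
finger_gap: 0.0855
finger_force: 0.0
```

```bash
python3 -c "
from station import env
print(env.finish_job())"
```

```text
the job is handed in; nothing more can be done
None
```

I handed the job in at about 17 s: the full canister (the left one, about 5 N on the wrist) stands upright in the steel tray and the two empty ones are upright on their original spots; no verdict was returned.

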